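# Shut and screw down a scale's battery cover

## Task

The portion scale lies face down with its battery cover half open. Push the cover fully shut, then fetch the stubby screwdriver from its wooden block and, pressing its blade down in the slot, turn the big captive screw clockwise until it is fully home. Put the screwdriver back upright in its block and leave the other things on the worktop where they are.

Things in the scene. Friction and masses are not known exactly. Their poses are not given: they have to be found in the camera images.
- scale: Portion scale lying face down, a white slab 170 (x) x 230 (y) x 36 mm, fixed to the worktop. Origin: centre of the face on the worktop, z up; upper face at z = 36 mm, with four rubber feet (radius 11, 5 high) near the corners. Battery bay and sliding cover lie towards -y, the screw at x = 0, y = +65 mm. The cover shuts by moving along the scale's +y.
- cover (a joint): Opening of the grey battery cover in m: 0 = fully shut against its stop, 0.06 = open (shifted along the scale's -y). It stays where it is left; sliding takes about 3 N. A plate 94 mm wide, 4 mm thick, lying on the scale's upper face between two rails 9 mm high; its forked end goes under the screw head. Plate top: 40 mm above the worktop.
- cover_rib (a point): On the cover's upright push rib (64 mm along the scale's x, 7 mm thick, top 58 mm above the worktop): middle of its outer (-y) face, 6 mm below its top. Push here along the scale's +y with closed fingertips to shut the cover. Towards -y of the rib the cover plate goes on for 11.5 mm. Moves with the cover; axes as the scale.
- screw (a joint): Turn of the captive screw in rad: grows clockwise seen from above, 0 = loose, 1.5 = home against its stop. Stays where it is left; turning takes about 0.15 Nm. The head sinks 4 mm per rad as it is turned in.
- screw_slot (a point): Centre of the floor of the slot in the screw head, a steel disc of 44 mm diameter. Slot: 30 mm long along this point's x, 7 mm wide along its y, 6 mm deep (mouth 6 mm above this point), closed at both ends. z up. Turns and sinks with the screw; 49 mm above the worktop when loose, 43 mm when home.
- stand: Wooden block 84 x 84 x 75 mm, fixed. Origin: centre of its underside. Round upright hole of 35 mm diameter in the middle of its top, 66 mm deep, 3 mm chamfer. The screwdriver hangs in it by its guard disc.
- driver: Stubby slotted screwdriver, 147 mm long, 0.16 kg, upright in the block. Origin: centre of the blade's tip; z runs up the shaft to the handle, x along the blade's width. Blade 24 mm wide (x), 4 mm thick (20 x 2.6 mm for the lowest 3 mm); shaft radius 7 mm; guard disc of 50 mm diameter, its underside at z = 60 mm. In the block the tip stands 15 mm above the worktop.
- driver_grip (a point): On the screwdriver's axis in the middle of its black octagonal handle, 105 mm above the tip; a good place to grip. Handle: 32 mm across flats, from 67 to 144 mm above the tip, its flats facing along the screwdriver's x, along y and midway between. Axes as the screwdriver.
- olive_cup: Clear cup of black olives, 79 mm wide, 68 mm high, near the wooden block on the robot's side; bystander. Origin: centre of its underside.
- prep_bowl: Steel prep bowl, 125 mm wide, 47 mm high; bystander. Origin: centre of its underside.
- dough_ball: Floured dough ball, 98 mm wide, 56 mm high; bystander. Origin: centre of its underside.
- rocket_punnet: Clear punnet of rocket, 118 x 163 x 96 mm; bystander. Origin: centre of its underside.

How it is judged (in metres and radians):
On the way, in this order (a step that is already met when the one before it is completed fails the run):
1. the battery cover is pushed fully shut (within 4 mm) (value of joint cover below 0.004 m), for 0.2 s.
2. the screw is turned home (1.36 rad or more) with the screwdriver upright, its blade seated in the slot (tip within 5 mm of the slot's floor centre) and in contact with the screw (value of joint screw above 1.36 rad and distance between driver and screw_slot below 0.005 m and angle between driver's own z axis and vertical below 0.2 rad and contact force between driver and screw above 0.5 N), for 0.1 s.
At the end, for the whole second after the job is handed in: The cover is shut to within 4 mm, the screw stands at 1.36 rad or more (of 1.5), and the screwdriver hangs at rest in the block's hole: tip within 12 mm of the block's axis and 10 to 19 mm above the block's underside, tilted less than 0.12 rad (value of joint cover below 0.004 m and value of joint screw above 1.36 rad and horizontal distance between driver and stand below 0.012 m and z of driver in the frame of stand between 0.01 and 0.019 m and angle between driver's own z axis and vertical below 0.12 rad and linear speed of driver below 0.02 m/s); the robot touches nothing.
It fails at once if the fingers touch the screw with more than 2 N: it is turned with the screwdriver (contact force between the fingers and screw above 2 N).
It fails at once if a bystander (cup, bowl, dough ball or punnet) is moved more than 30 mm (distance of any of olive_cup, prep_bowl, dough_ball, rocket_punnet from where it was at the start of the episode above 0.03 m).
It also fails if it takes over 72 s, if anything falls off the work surface, if the arm or the gripper's body presses on something with over 40 N, if the wrist force passes 120 N, or if a joint passes its speed limit or range.

## Robot

A 6-joint arm with a two-finger parallel gripper is mounted at the origin on a cart in front of the work surface, level with it; the furniture and walls round the work are solid. World frame = base frame: x ahead of the robot, y to its left, z up, the work surface at z = 0. Lengths are in m, angles in degrees, forces in N, time in s.
With the tool pointing down it reaches from about 0.3 to 0.75 m from the base axis. Payload 8.5 kg.
Tool frame: the origin (TCP) lies on the centre line of the jaws, within the pads' length; the fingertips stand 11 mm ahead of it and the grasp point (between the pads) lies 8 mm behind it; z points along the fingers, y is the line along which they close (so a half turn about z gives the same grasp; the last joint's range is limited). The gripper opens to 85 mm and grips with 20 to 120 N. Pads are 22 mm wide; open, the fingers measure 114 mm over their backs; the gripper's body (76 mm by 85 mm) begins 54 mm behind the grasp point. The pads swing forward as they close: fully open they stand 13 mm farther back than shut.
Start: joints at [57.279, 21.807, 74.336, -0, 83.858, -12.336], TCP at [0.192, 0.516, 0.242] pointing down, gripper open.
Joint ranges: [-178.18, 178.18], [-50.72, 133.34], [12.68, 142.11], [-81.47, 261.47], [9.98, 163.14], [-165.26, 165.26]. Speed limits (degrees/s): [136.94, 136.94, 180, 180, 180, 180].

## Interface

Orientations are given as a 3x3 rotation matrix whose columns are the frame's x, y, z axes.
In Python, from rig import env gives the robot as it stands.
- The arm moves only by the shell command python3 nudge.py 'ROWS' [FORCE]. ROWS is a JSON list of rows, 1 to 10 of them, each of 5 numbers: dx, dy, dz in m, then a turn about the tool's z in degrees, then the finger opening in m; each row shifts and turns the commanded pose from where the row before left it, along the tool's axes as they then stand; what a row does not reach is not made up. A row lasts 1/10 s, in which the tool goes at most 0.05 m and 8.59 degrees, less where a joint would pass 70% of its speed; a pose out of reach is approached as far as the arm can. The fingers move at their own pace and stop on an object; FORCE is the grip in N (left out, the last holds). Time passes only in rows, so rows that do not move let the fingers close. It prints the time, the measured TCP pose, the force, the opening and the grip force at its end.
- env.observe(): the state, without advancing time (a new reading comes with each control period).
- env.get_image(name): name is "scene" or "top"; returns a dict with "pixels" (384x512x3 uint8, red, green, blue), "K" (3x3 intrinsics, pixels), "extrinsics" (4x4, takes a point from world to camera coordinates). Camera axes: x right, y down, z forward; pixel columns grow to the right and rows downward; lengths in m; the calibration is good to about 2 mm. A picture is of the moment at which its call begins. There is no depth.
- env.close_job(): hands the job in; it is judged then, once.
The state is a dict: "time_s": time; "q": joint angles; "qvel": joint speeds; "joint_efforts": joint torques, N m; "position": TCP position; "tool_rot": TCP orientation; "ft_force": force on the tool from outside, world axes, zero at the start; "wrist_torque": the same for the moment, N m; "grip_width": finger opening in m; "gripper_force": force on a finger pad.
Only numpy, scipy, OpenCV 4.12 (cv2) and the standard library are available. Lean on these libraries where they do the work, as an engineer would, in place of code of your own. Each camera call takes 0.05 s, during which the arm holds its last target. There are 200 camera calls.

## Working session

There is one attempt and no reset: what is moved stays moved. The work goes in short steps, Python scripts to look and compute and a shell command to move; the robot and the scene stay as the last step left them, time stands still between calls to the robot, and variables do not carry over. Pictures are saved under pics/ and viewed, at most 10 in all, crops included, and the job is handed in when it is done.

```bash
ls; mkdir -p pics
python3 - <<'E'
from rig import env
import cv2,numpy as np
for n in("top","scene"):
    d=env.get_image(n); cv2.imwrite(f"pics/{n}0.png",d["pixels"][:,:,::-1]); print(n,d["K"],d["extrinsics"])
s=env.observe(); print(s["position"],s["tool_rot"],s["grip_width"],s["time_s"])
E
```

```text
nudge.py
pics
rig.py
top [[365.05708109   0.         255.43517463]
 [  0.         365.05708109 192.26220926]
 [  0.           0.           1.        ]] [[-0.31491578 -0.94911868  0.00133166  0.14127185]
 [-0.90663231  0.3004032  -0.29626977  0.5626284 ]
 [ 0.28079514 -0.09450735 -0.95510337  1.29715501]
 [ 0.          0.          0.          1.        ]]
scene [[449.32238944   0.         248.24308147]
 [  0.         449.32238944 191.98219521]
 [  0.           0.           1.        ]] [[ 0.89508502 -0.44557286 -0.01696003 -0.49513394]
 [-0.2902746  -0.55339945 -0.78069822  0.20374013]
 [ 0.33847226  0.70371434 -0.62467804  1.47668528]
 [ 0.          0.          0.          1.        ]]
[0.1914465  0.51534073 0.24179695] [[-9.37370630e-01  3.48332907e-01 -6.98098089e-04]
 [ 3.48333493e-01  9.37370062e-01 -1.06996453e-03]
 [ 2.81672392e-04 -1.24612428e-03 -9.99999184e-01]] 0.08524345431955647 0.1
```

View pics/top0.png

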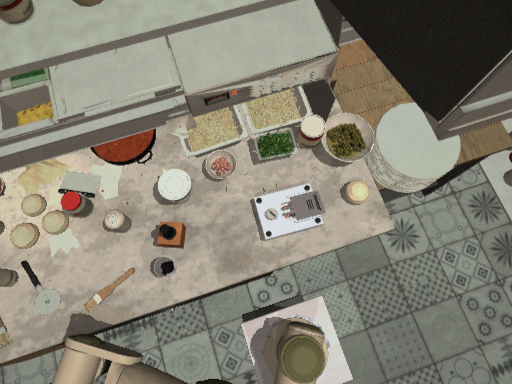

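View pics/scene0.png

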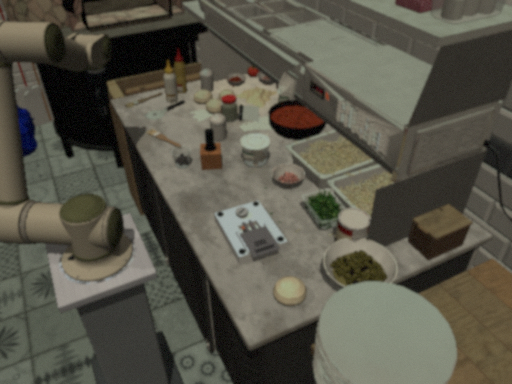

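The top view shows the scale at about (288,212), with the screw at (271,214) and the cover rib near (318,203). The stand with the driver is at (170,233) and the olive cup at (163,267). In the scene view the scale is at (250,230) and the block at (211,157). Next I'll enlarge these areas.

Run:
```python
import cv2,numpy as np
t=cv2.imread("pics/top0.png");s=cv2.imread("pics/scene0.png")
r=lambda im,x,y,w,h,k:cv2.resize(im[y:y+h,x:x+w],None,fx=k,fy=k,interpolation=cv2.INTER_CUBIC)
a=np.hstack([r(t,248,178,84,66,4.7619),r(s,205,195,84,66,4.7619)])
b=np.hstack([r(t,140,215,66,50,6),r(s,180,120,66,50,6)])
a=a[:, :792];cv2.imwrite("pics/crop0.png",np.vstack([cv2.resize(a,(792,300)),b[:, :792]]) if 0 else np.vstack([cv2.resize(a,(792,311)),cv2.resize(b,(792,289))]))
```

```text
(no output)
```

View pics/crop0.png

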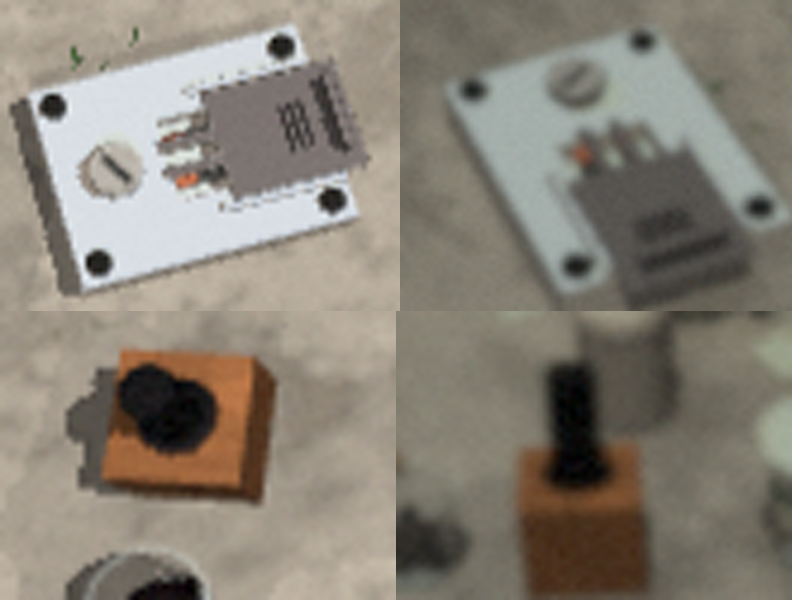

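Top crop: four feet, the screw disc with its slot, and the cover sticking out at -y (image right). Bottom crop: the block with the black handle above its guard disc. Next I'll measure these.

```bash
cat > h.py <<'E'
import cv2,numpy as np
from rig import env
def ray(d,uv,z):
    E=d["extrinsics"];R,t=E[:3,:3],E[:3,3];c=-R.T@t
    v=R.T@np.linalg.inv(d["K"])@np.array([uv[0],uv[1],1.]);return c+v*(z-c[2])/v[2]
def proj(d,p):
    E=d["extrinsics"];q=d["K"]@(E[:3,:3]@np.array(p)+E[:3,3]);return q[:2]/q[2]
def blobs(m,amin,amax):
    n,l,st,c=cv2.connectedComponentsWithStats(m.astype(np.uint8))
    return [(st[i,4],c[i],l==i) for i in range(1,n) if amin<=st[i,4]<=amax]
E
python3 - <<'E'
from h import *
for n,(x,y,w,h) in (("top",(248,178,84,66)),("scene",(205,195,84,66))):
    d=env.get_image(n);im=d["pixels"].astype(int);g=im.sum(2)/3
    roi=np.zeros(g.shape,bool);roi[y:y+h,x:x+w]=1
    print(n)
    thr=70
    for a,c,m in blobs(roi&(g<thr),6,60):
        w_=np.clip(110-g,0,None)*cv2.dilate(m.astype(np.uint8),np.ones((3,3)))
        yy,xx=np.indices(g.shape);cc=((w_*xx).sum()/w_.sum(),(w_*yy).sum()/w_.sum())
        print(" dark",a,np.round(cc,1),np.round(ray(d,cc,.041),4))
    hsv=cv2.cvtColor(d["pixels"],cv2.COLOR_RGB2HSV)
    white=roi&(im[:,:,2]>im[:,:,0]+3)&(g>(170 if n=="top" else 120))
    b=max(blobs(white,100,9999),key=lambda b:b[0]);print(" white",b[0])
    cn,_=cv2.findContours(b[2].astype(np.uint8),0,2);r=cv2.minAreaRect(np.vstack(cn))
    for p in cv2.boxPoints(r):print("  corner",np.round(p,1),np.round(ray(d,p,.036),4))
    if n=="top":
        # block
        o=(hsv[...,0]<15)&(hsv[...,1]>110); o[:, :140]=0;o[:,206:]=0;o[:215]=0;o[265:]=0
        v=hsv[...,2][o];print(" orange",o.sum(),np.percentile(v,[10,30,50,70,90]))
E
```

```text
top
 dark 14 [306.6 187.4] [ 0.5472 -0.2445  0.041 ]
 dark 43 [316.6 201.9] [ 0.4797 -0.2606  0.041 ]
 dark 15 [258.6 200. ] [ 0.5579 -0.0491  0.041 ]
 dark 13 [309.  204.4] [ 0.4796 -0.2288  0.041 ]
 dark 18 [317.2 219.8] [ 0.4124 -0.2369  0.041 ]
 dark 18 [268.1 233.2] [ 0.4225 -0.0416  0.041 ]
 white 1400
  corner [253.8 197.6] [ 0.5742 -0.0349  0.036 ]
  corner [311.3 181.9] [ 0.5641 -0.2713  0.036 ]
  corner [322.5 223.3] [ 0.3941 -0.2525  0.036 ]
  corner [265.1 239. ] [ 0.4061 -0.0243  0.036 ]
 orange 470 [ 76.9  89.  151.  161.  170. ]
scene
 dark 8 [255.4 203.2] [ 0.5558 -0.0532  0.041 ]
 dark 9 [219.8 213.6] [ 0.4207 -0.0459  0.041 ]
 dark 6 [245.  230.1] [ 0.4617 -0.1608  0.041 ]
 dark 12 [280.  238.6] [ 0.5453 -0.2492  0.041 ]
 dark 60 [259.9 242.4] [ 0.4793 -0.2344  0.041 ]
 dark 13 [241.8 251. ] [ 0.4107 -0.242   0.041 ]
 white 567
  corner [215.  214.6] [ 0.4059 -0.0376  0.036 ]
  corner [238.7 201. ] [ 0.5108 -0.0094  0.036 ]
  corner [262.4 242.4] [ 0.4885 -0.2337  0.036 ]
  corner [238.7 255.9] [ 0.3947 -0.2522  0.036 ]
```

Run:
```python
from h import *
T=env.get_image("top");S=env.get_image("scene")
for d in(T,S):
    R=d["extrinsics"];print("cam",np.round(-R[:3,:3].T@R[:3,3],3))
def hv(d): return cv2.cvtColor(d["pixels"],cv2.COLOR_RGB2HSV).astype(int)
# block top face
h=hv(T);sub=np.zeros(h.shape[:2],bool);sub[215:265,140:206]=1
o=sub&(h[...,0]<15)&(h[...,1]>110)&(h[...,2]>125)
b=max(blobs(o,50,9999),key=lambda b:b[0]);cn,_=cv2.findContours(b[2].astype(np.uint8),0,2)
r=cv2.minAreaRect(cv2.convexHull(np.vstack(cn)));print("block",r,np.round(ray(T,r[0],.075),4))
for p in cv2.boxPoints(r):print("  ",np.round(p,1),np.round(ray(T,p,.075),4))
# black in ROI
g=T["pixels"].astype(int).sum(2)/3
for a,c,m in blobs(sub&(g<45),20,500):
    ys,xs=np.where(m);print("black",a,c,xs.min(),xs.max(),ys.min(),ys.max())
print(g[222:242,156:180].astype(int))
# scene handle edges
gs=S["pixels"].astype(int).sum(2)/3
print("scene");print(gs[126:162:3,202:220].astype(int))
# dough: bright warm blob
for n,d,(x,y,w,hh) in(("top",T,(340,175,36,36)),("scene",S,(268,270,45,45))):
    q=d["pixels"].astype(int);m=np.zeros(q.shape[:2],bool);m[y:y+hh,x:x+w]=1
    m&=(q[...,0]>(190 if n=="top" else 150))&(q[...,0]>q[...,2]+15)
    for a,c,_ in blobs(m,80,2000):print("dough",n,a,c,np.round(ray(d,c,.03),3))
# screw disc expected and cover edge profile along scale -y line
ctr=np.array([.484,-.1453]);ya=np.array([.0535,.9986]);xa=np.array([.9986,-.0535])
for z,l in((.055,"scr"),):
    p=np.r_[ctr+.065*ya,z];print("screw pred",p,proj(T,p),proj(S,p))
for d,n in((T,"top"),(S,"scene")):
    gg=d["pixels"].astype(np.float32).mean(2)
    for xo in(-.02,0,.02):
        L=[]
        for y in np.arange(-.06,-.2,-.004):
            u=proj(d,np.r_[ctr+y*ya+xo*xa,.058]);L.append(int(cv2.getRectSubPix(gg,(1,1),tuple(map(float,u)))[0,0]))
        print(n,xo,L)
```

```text
cam [0.19  0.088 1.405]
cam [ 0.003 -1.147  1.073]
block ((169.21176147460938, 232.74703979492188), (23.23904037475586, 22.318683624267578), 4.39870548248291) [0.5331 0.3071 0.075 ]
   [156.8 243. ] [0.5107 0.3596 0.075 ]
   [158.5 220.7] [0.5897 0.3337 0.075 ]
   [181.7 222.5] [0.556  0.2536 0.075 ]
   [179.9 244.8] [0.4777 0.2809 0.075 ]
black 171 [167.29239766 231.39181287] 159 175 225 238
black 31 [167.74193548 262.96774194] 162 172 261 264
[[156 153 154 153 111 111 112 111 114 114 106 108 109 109 109 111 114 116
  113 115 123 125 126 128]
 [154 156 158 152 112 106 111 103 103 103  99 103 103 105 108 105 104 108
  104 108 114 118 114 115]
 [136 141 141 130 113 105 100  60  45  47  77  96 102 105 108 103 107 102
  110 114 118 118 112 117]
 [ 77  81  81  93 103  59  21  26  23  22  25  44  76 102 102 105 106 106
  108 111 119 114 115 116]
 [ 76  79  78  89  78  27  23  28  28  30  24  26  22  71  72  94  94 101
  104 113 112 111 114 119]
 [ 79  80  80  63  23  25  25  15  24  17  28  25  12  12  17  25  31  78
  100 113 117 118 122 124]
 [ 79  77  79  54  23  24  23  24  19  25  26
[... 2801 characters left out ...]
143, 141, 141, 142, 145, 145, 143, 143, 144, 145, 148, 147]
top 0.02 [119, 116, 116, 116, 113, 114, 112, 115, 111, 117, 118, 111, 62, 55, 63, 116, 97, 124, 145, 146, 147, 148, 148, 148, 147, 145, 146, 148, 146, 145, 146, 149, 148, 148, 145]
scene -0.02 [83, 82, 83, 82, 82, 81, 82, 79, 71, 61, 58, 56, 53, 58, 68, 73, 67, 56, 49, 48, 64, 73, 78, 72, 64, 64, 66, 76, 88, 95, 97, 95, 95, 99, 102]
scene 0 [81, 83, 84, 81, 80, 83, 84, 80, 71, 58, 51, 52, 54, 61, 70, 75, 70, 56, 50, 52, 60, 73, 75, 70, 64, 62, 61, 72, 89, 94, 98, 99, 98, 98, 102]
scene 0.02 [85, 81, 82, 82, 83, 85, 82, 83, 83, 83, 80, 80, 80, 81, 82, 78, 67, 57, 51, 52, 63, 73, 77, 72, 65, 63, 62, 74, 87, 95, 98, 100, 103, 107, 108]
```

Measurements agree between the two views:
- **Scale:** centre (.484,-.1453), yaw about -3.1°.
- **Rib:** outer face near scale y = -.124.
- **Dough ball:** far edge at y ≈ -.384, which is clear.

I'll move over to the -y side of the rib.

```bash
cat >> h.py <<'E'
def tgt(x,y,z,ydir=None):
    s=env.observe();R=np.array(s["tool_rot"]);p=np.array(s["position"])
    print("t",s["time_s"],"pos",np.round(p,4),"w",s["grip_width"],"F",np.round(s["ft_force"],1),"q",np.round(s["q"],1))
    print("tool delta",np.round(R.T@(np.array([x,y,z])-p),4))
    if ydir is not None:
        v=R.T@np.array([np.cos(ydir),np.sin(ydir),0]);a=np.degrees(np.arctan2(-v[0],v[1]));print("turn",round((a+90)%180-90,2))
E
r='[-0.0307,-0.0375,0,0,0]'
python3 nudge.py '[[-0.0307,-0.0375,0,0,0],[-0.0307,-0.0375,0,0,0],[-0.0307,-0.0375,0,0,0],[-0.0307,-0.0375,0,0,0],[-0.0307,-0.0375,0,0,0],[-0.0307,-0.0375,0,0,0],[-0.0307,-0.0375,0,0,0],[-0.0307,-0.0375,0,0,0],[-0.0307,-0.0375,0,0,0]]'
python3 nudge.py '[[-0.0307,-0.0375,0,0,0],[-0.0307,-0.0375,0,0,0],[-0.0307,-0.0375,0,0,0],[-0.0307,-0.0375,0,0,0],[-0.0307,-0.0375,0,0,0],[-0.0307,-0.0375,0,0,0],[-0.0307,-0.0375,0,0,0],[-0.0307,-0.0375,0,0,0],[-0.0307,-0.0375,0,0,0]]'
python3 -c "
from h import *
tgt(.475,-.31,.06,np.radians(86.93))"
```

```text
time_s: 1.2
position: [0.3331, 0.1011, 0.2426]
tool_rot: [[-0.937, 0.348, 0.001], [0.348, 0.937, -0.0], [-0.001, 0.0, -1.0]]
ft_force: [1.9, 0.7, 0.1]
grip_width: -0.0001
gripper_force: 0.0
time_s: 2.1
position: [0.4747, -0.3117, 0.2422]
tool_rot: [[-0.937, 0.349, -0.0], [0.349, 0.937, 0.0], [0.0, 0.0, -1.0]]
ft_force: [0.0, -0.8, 0.5]
grip_width: -0.0004
gripper_force: 0.0
t 2.1 pos [ 0.4747 -0.3117  0.2422] w -0.0004369579172874493 F [ 0.  -0.8  0.5] q [ -45.2   23.6   71.4    0.    85.  -114.8]
tool delta [0.0003 0.0017 0.1822]
turn -17.34
```

```bash
python3 nudge.py '[[0,0,0.04,-8.5,0],[0,0,0.04,-8.5,0],[0,0,0.04,-0.34,0],[0,0,0.04,0,0],[0,0,0.024,0,0],[0,0,0,0,0]]'
python3 nudge.py '[[0,0.01,0,0,0],[0,0.01,0,0,0],[0,0.005,0,0,0],[0,0.005,0,0,0],[0,0.005,0,0,0]]'
```

```text
time_s: 2.7
position: [0.4732, -0.3085, 0.0553]
tool_rot: [[-0.999, 0.053, -0.005], [0.053, 0.999, 0.005], [0.005, 0.004, -1.0]]
ft_force: [0.1, 0.1, 1.4]
grip_width: -0.0001
gripper_force: 0.0
time_s: 3.2
position: [0.4768, -0.275, 0.0593]
tool_rot: [[-0.999, 0.053, 0.002], [0.053, 0.999, -0.002], [-0.002, -0.002, -1.0]]
ft_force: [-1.3, -2.6, 2.6]
grip_width: 0.0006
gripper_force: 2.1
```

```bash
for i in 1; do python3 nudge.py '[[0,0.005,0.0005,0,0],[0,0.005,0.0005,0,0],[0,0.005,0,0,0],[0,0.005,0,0,0]]'; done; python3 nudge.py '[[0,0.003,0,0,0],[0,0.003,0,0,0],[0,0,0,0,0]]'
```

```text
time_s: 3.6
position: [0.4779, -0.2552, 0.0581]
tool_rot: [[-0.999, 0.053, 0.002], [0.053, 0.999, -0.002], [-0.002, -0.002, -1.0]]
ft_force: [0.5, -3.7, 5.9]
grip_width: 0.0003
gripper_force: 2.5
time_s: 3.9
position: [0.4782, -0.2489, 0.0581]
tool_rot: [[-0.999, 0.053, 0.002], [0.053, 0.999, -0.001], [-0.002, -0.001, -1.0]]
ft_force: [0.4, -1.8, 3.3]
grip_width: -0.0001
gripper_force: 1.5
```

Sliding takes about 3 N. I'll keep pushing until the stop.

```bash
python3 nudge.py '[[0,0.004,0,0,0],[0,0.004,0,0,0],[0,0.003,0,0,0],[0,0,0,0,0]]'; python3 nudge.py '[[0,0.003,0,0,0],[0,0.003,0,0,0],[0,0,0,0,0]]';  python3 nudge.py '[[0,0.003,0,0,0],[0,0.003,0,0,0],[0,0,0,0,0]]' | grep -v rot
```

```text
time_s: 4.3
position: [0.4787, -0.2376, 0.0578]
tool_rot: [[-0.999, 0.053, 0.001], [0.053, 0.999, -0.001], [-0.001, -0.001, -1.0]]
ft_force: [-0.1, -2.2, 3.7]
grip_width: -0.0
gripper_force: 1.6
time_s: 4.6
position: [0.4789, -0.2315, 0.0576]
tool_rot: [[-0.999, 0.053, 0.001], [0.053, 0.999, -0.001], [-0.001, -0.001, -1.0]]
ft_force: [0.5, -2.0, 4.7]
grip_width: -0.0002
gripper_force: 1.7
time_s: 4.9
position: [0.4793, -0.2292, 0.058]
ft_force: [-4.7, -21.8, 2.3]
grip_width: -0.0001
gripper_force: 9.9
```

It met the stop: force jumped to 22 N at TCP y = -.229. Hold, back off, lift and check.

```bash
python3 nudge.py '[[0,0,0,0,0],[0,0,0,0,0],[0,-0.015,0,0,0],[0,0,-0.05,0,0.0],[0,0,-0.05,0,0.0],[0,0,-0.05,0,0.04],[0,0,-0.05,0,0.07],[0,-0.04,-0.02,0,0.07]]'
python3 - <<'E'
from h import *
T=env.get_image("top");S=env.get_image("scene")
r=lambda d,x,y:cv2.resize(d["pixels"][y:y+70,x:x+80,::-1],None,fx=5,fy=5,interpolation=cv2.INTER_CUBIC)
cv2.imwrite("pics/c1.png",np.hstack([r(T,246,178),r(S,205,190)]))
ctr=np.array([.484,-.1453]);ya=np.array([.0535,.9986])
p=np.r_[ctr+.065*ya,.055];print(proj(T,p)-[246,178],proj(S,p)-[205,190])
tgt(.533,.307,.25)
E
```

```text
time_s: 5.7
position: [0.4767, -0.278, 0.2823]
tool_rot: [[-0.999, 0.048, 0.005], [0.048, 0.999, -0.002], [-0.005, -0.002, -1.0]]
ft_force: [0.7, -1.0, 0.1]
grip_width: 0.0431
gripper_force: 0.0
[26.28892465 35.34433197] [36.3144525  20.46434568]
t 5.8 pos [ 0.4761 -0.2836  0.2795] w 0.058267792004801394 F [ 0.3  1.  -0. ] q [ -43.    20.8   69.7   -0.    89.2 -129.9]
tool delta [-0.0241  0.5929  0.0279]
```

View pics/c1.png

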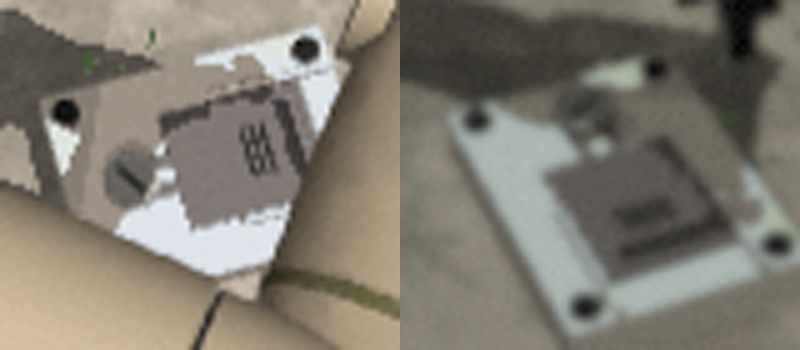

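The cover is shut: its fork is under the screw head at top-crop (155,175). The slot still runs diagonally at (128,180). Now I'll work out the driver axis and slot direction from the unobstructed first pictures.

Run:
```python
from h import *
T=env.get_image("top");S=env.get_image("scene")
it=cv2.imread("pics/top0.png")[:,:,::-1];isc=cv2.imread("pics/scene0.png")[:,:,::-1]
yy,xx=np.indices(it.shape[:2])
for n,d,im in(("top",T,it),("scene",S,isc)):
    c=proj(d,[.4875,-.0804,.055]);g=im.astype(float).mean(2);R=4.2 if n=="top" else 5
    m=((xx-c[0])**2+((yy-c[1])*(1 if n=="top" else 1.5))**2<R*R);med=np.median(g[m]);w=np.clip(med-12-g,0,None)*m
    P=np.array([ray(d,(u,v),.055)[:2] for u,v in zip(xx[m],yy[m])]);W=w[m]
    mu=(P*W[:,None]).sum(0)/W.sum();C=((P-mu).T*W)@(P-mu)/W.sum();e,V=np.linalg.eigh(C)
    a=np.degrees(np.arctan2(V[1,1],V[0,1]))%180;print(n,"slot centre",np.round(mu,4),"angle",round(a,1),"std mm",np.round(np.sqrt(e)*1e3,1),"pred px",np.round(c,1))
    # screw disc: non-white area
# handle top
g=it.astype(float).mean(2)
print("driver top",ray(T,(164.2,228.8),.162))
print("guard", ray(T,(169.9,232.9),.082))
print("scene handle axis", ray(S,(207.6,136),.12),[proj(S,[.533,.307,z]) for z in(.162,.12,.082)], [proj(T,[.533,.307,z]) for z in(.162,.082)])
```

```text
top slot centre [ 0.4872 -0.0795] angle 28.0 std mm [2.3 8.4] pred px [272.3 213.3]
scene slot centre [ 0.4851 -0.0825] angle 30.5 std mm [2.1 6.9] pred px [241.3 210.5]
driver top [0.52958561 0.30572789 0.162     ]
guard [0.52998593 0.30365644 0.082     ]
scene handle axis [0.5347764  0.32641951 0.12      ] [array([208.28129836, 129.26159247]), array([209.04236013, 138.37004507]), array([209.71205235, 146.38497898])] [array([163.60084058, 227.9914979 ]), array([168.81030832, 232.4129061 ])]
```

Driver axis is about (.531,.306), from both views. The slot centre is about (.4865,-.081), with direction about 29°. Moving to the driver.

```bash
python3 nudge.py '[[-0.0017,0.0455,0.002,0,0.07],[-0.0017,0.0455,0.002,0,0.07],[-0.0017,0.0455,0.002,0,0.07],[-0.0017,0.0455,0.002,0,0.07],[-0.0017,0.0455,0.002,0,0.07],[-0.0017,0.0455,0.002,0,0.07],[-0.0017,0.0455,0.002,0,0.07]]' >/dev/null
python3 nudge.py '[[-0.0017,0.0455,0.002,0,0.07],[-0.0017,0.0455,0.002,0,0.07],[-0.0017,0.0455,0.002,0,0.07],[-0.0017,0.0455,0.002,0,0.07],[-0.0017,0.0455,0.002,0,0.07],[-0.0017,0.0455,0.002,0,0.07],[0,0,0,8.5,0.07],[0,0,0,8.5,0.07],[0,0,0,0.6,0.07]]'
python3 -c "
from h import *
tgt(.531,.306,.112,np.radians(69.6))"
```

```text
time_s: 7.5
position: [0.5281, 0.3095, 0.2494]
tool_rot: [[-0.936, 0.353, -0.004], [0.353, 0.936, -0.001], [0.004, -0.002, -1.0]]
ft_force: [0.1, -0.5, 0.3]
grip_width: 0.0702
gripper_force: 0.0
t 7.5 pos [0.5281 0.3095 0.2494] w 0.07018933359394845 F [ 0.1 -0.5  0.3] q [ 19.3  28.   62.8   0.   89.4 -50. ]
tool delta [-0.0045 -0.0019  0.1374]
turn -0.26
```

```bash
python3 nudge.py '[[-0.0045,-0.002,0.035,0,0.07],[0,0,0.035,0,0.07],[0,0,0.035,0,0.07],[0,0,0.02,0,0.07],[0,0,0.011,0,0.07],[0,0,0,0,0.07]]' 60 | grep -E "pos|ft"
python3 nudge.py '[[0,0,0,0,0.04],[0,0,0,0,0.03],[0,0,0,0,0.02],[0,0,0,0,0.02],[0,0,0,0,0.02],[0,0,0,0,0.02]]' 60
python3 -c "
from h import *
tgt(.531,.306,.112,np.radians(69.6))"
```

```text
position: [0.532, 0.3051, 0.1138]
ft_force: [-0.1, 0.5, 0.7]
time_s: 8.7
position: [0.5335, 0.3056, 0.1168]
tool_rot: [[-0.936, 0.352, 0.003], [0.352, 0.936, 0.001], [-0.002, 0.002, -1.0]]
ft_force: [-0.9, 0.5, 6.3]
grip_width: 0.0329
gripper_force: 59.0
t 8.7 pos [0.5335 0.3056 0.1168] w 0.032900139757195565 F [-0.9  0.5  6.3] q [ 18.8  34.4  74.3   0.   71.2 -50.6]
tool delta [ 0.0025 -0.0005  0.0048]
turn -0.23
```

```bash
python3 nudge.py '[[0,0,-0.02,0,0.02],[0,0,-0.03,0,0.02],[0,0,-0.04,0,0.02],[0,0,-0.04,0,0.02],[0,0,0,0,0.02],[0,0,0,0,0.02]]'
python3 - <<'E'
from h import *
S=env.get_image("scene");T=env.get_image("top");s=env.observe();p=np.array(s["position"])
c=proj(S,p+[0,0,-.09]).astype(int);x,y=c[0]-35,c[1]-35
ct=proj(T,p+[0,0,-.09]).astype(int);xt,yt=ct[0]-35,ct[1]-35
r=lambda d,x,y:cv2.resize(d["pixels"][y:y+70,x:x+70,::-1],(400,400),interpolation=cv2.INTER_CUBIC)
cv2.imwrite("pics/c2.png",np.hstack([r(S,x,y),r(T,xt,yt)]));print(x,y,xt,yt)
E
```

```text
time_s: 9.3
position: [0.5328, 0.3053, 0.2456]
tool_rot: [[-0.936, 0.352, 0.001], [0.352, 0.936, 0.0], [-0.001, 0.0, -1.0]]
ft_force: [0.9, -0.5, -2.2]
grip_width: 0.0333
gripper_force: 59.9
173 96 129 193
```

View pics/c2.png

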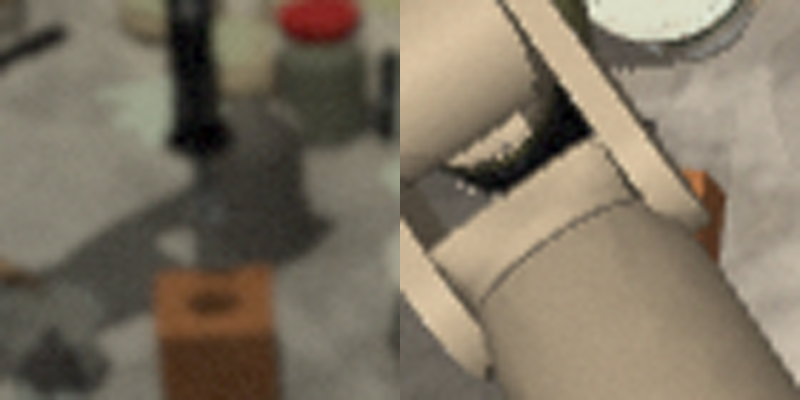

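The driver is held upright (guard at scene-crop (195,135)) and the block is empty. The steel shaft blends into the shadow here, so I'll carry it towards the screw and look there.

```bash
python3 nudge.py '[[-0.0103,-0.042,0,0,0.02],[-0.0103,-0.042,0,0,0.02],[-0.0103,-0.042,0,0,0.02],[-0.0103,-0.042,0,0,0.02],[-0.0103,-0.042,0,0,0.02],[-0.0103,-0.042,0,0,0.02],[-0.0103,-0.042,0,0,0.02],[-0.0103,-0.042,0,0,0.02],[-0.0103,-0.042,0,0,0.02],[0,0,0,0,0.02]]'
python3 - <<'E'
from h import *
S=env.get_image("scene");s=env.observe();p=np.array(s["position"])
tip=p+[0,0,.008-.105];gd=tip+[0,0,.06]
c=proj(S,(tip+gd)/2).astype(int);x,y=c[0]-25,c[1]-20
im=S["pixels"][y:y+40,x:x+50,::-1];im=cv2.normalize(cv2.resize(im,(800,600)[:2],interpolation=cv2.INTER_CUBIC),None,0,255,cv2.NORM_MINMAX)
cv2.imwrite("pics/c3.png",im);print(x,y,proj(S,tip),proj(S,gd),s["position"])
E
```

```text
time_s: 10.4
position: [0.4856, -0.0852, 0.2438]
tool_rot: [[-0.934, 0.358, -0.003], [0.358, 0.934, -0.0], [0.003, -0.001, -1.0]]
ft_force: [-0.1, 1.2, -3.3]
grip_width: 0.0327
gripper_force: 60.3
215 162 [240.44893398 190.15676616] [239.93335425 175.62874294] [ 0.48575341 -0.0829794   0.24394032]
```

View pics/c3.png

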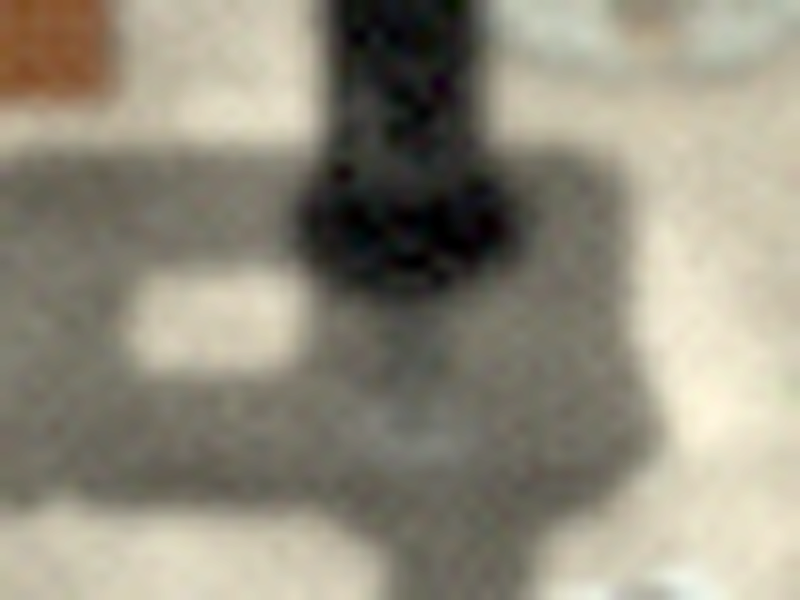

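The blade shows at about (360–465, 400–455), with its bluish lower edge sloping slightly. I'll average frames to settle its angle, since the candidates are 45° apart.

```bash
cat > bl.py <<'E'
from h import *
def look(n=8):
    fr=[];
    for _ in range(n):S=env.get_image("scene");fr.append(S["pixels"].astype(float))
    a=np.mean(fr,0);s=env.observe();p=np.array(s["position"]);tip=p+[0,0,.008-.105]
    t=proj(S,tip);x,y=int(t[0])-8,int(t[1])-11
    b=(a[...,2]-a[...,0])[y:y+18,x:x+17];b-=np.median(b)
    print("tip px",t-[x,y],"pos",p);print(np.round(b).astype(int))
    R=np.array(s["tool_rot"]);phi=np.degrees(np.arctan2(R[1,1],R[0,1]));print("phi",phi)
    w=np.where(b>4,b,0);yy,xx=np.indices(b.shape);w=w*(yy>3)
    for k in range(4):
        u=np.radians(phi+45*k);u=np.array([np.cos(u),np.sin(u),0])
        print(45*k,[np.round(proj(S,tip+s_*u*l+[0,0,h])-[x,y],1) for h,l in((.001,.010),(.012,.012)) for s_ in(-1,1)])
look()
E
python3 bl.py
```

```text
tip px [ 8.29329105 11.33182949] pos [ 0.48651242 -0.08029401  0.24527066]
[[-2  1  4  7  8  8  8  8 10  6 10  8  6  4  2  1  0]
 [-5 -2  1  4  4  6  8  6  9  6  4  5  4  2  0  0 -1]
 [-7 -3 -1  0  3  4  4  6  6  4  4  2  1  1 -1 -1 -1]
 [-7 -4 -2  0  1  2  4  4  5  4  2  1  0 -1 -1 -1 -1]
 [-8 -4  0 -1 -1  1  3  4  4  3  0  0 -1 -2 -2 -2 -1]
 [-8 -4 -2 -1 -2  0  2  4  4  3  1 -2 -3 -3 -2 -1 -2]
 [-7 -4 -1 -1 -2  0  2  5  5  3  2 -1 -2 -2 -1 -2 -1]
 [-6 -4 -2 -1 -2  1  3  3  4  3  2 -1 -1 -2 -2 -1 -1]
 [-5 -3 -2 -1  0  1  3  4  4  4  1  2 -1 -2 -2 -2 -1]
 [-3 -2 -2 -1  0  2  3  3  3  4  3  1  0 -1 -1 -1  0]
 [-1 -2 -1 -1  0  2  3  4  3  3  3  3  1  0 -1 -2 -1]
 [-2 -2 -2 -1  0  2  2  3  4  3  2  2  2  0  0 -1 -1]
 [-2 -2 -2 -1  0  1  2  2  4  3  2  2  1 -1 -1 -1 -1]
 [-1 -2 -1 -1  0  1  1  1  2  2  2  1  0  0 -1  0  0]
 [-1 -2  0 -1  0 -1  0  1  1  1  0  0  0 -2 -1  0  0]
 [-1  0  0 -1  0  0  0  0  1  0  0  0  0  0  1  1  0]
 [-1 -2 -2 -1 -1  1  0  0  1  0  0  0  1  0  0  0  0]
 [-4 -5 -4 -4 -2 -1  0  0 -1  0 -1  1  0  0  0  1 -1]]
phi 69.43620773450243
0 [array([ 8.6, 13. ]), array([8. , 9.3]), array([ 8.5, 10.7]), array([7.9, 6.3])]
45 [array([10.6, 12.2]), array([ 6., 10.]), array([11. ,  9.9]), array([5.4, 7.1])]
90 [array([11.3, 10.9]), array([ 5.3, 11.3]), array([11.8,  8.2]), array([4.6, 8.8])]
135 [array([10.2,  9.6]), array([ 6.3, 12.6]), array([10.5,  6.7]), array([ 5.9, 10.3])]
```

```bash
python3 nudge.py '[[0,0,0,8.4,0.02],[0,0,0,8.4,0.02],[0,0,0,8.4,0.02],[0,0,0,8.4,0.02],[0,0,0,8.4,0.02],[0,0,0,8,0.02],[0,0,0,0,0.02]]' >/dev/null; python3 bl.py
```

```text
tip px [ 8.38027683 11.45585932] pos [ 0.48645738 -0.0810781   0.24531501]
[[-3  0  3  5  6  7  8  8  8  8  7  8  6  5  3  0  0]
 [-4 -1  1  3  5  5  8  8 10  7  5  4  3  2  1 -1  0]
 [-6 -4  0  1  2  4  5  7  5  4  4  2  1  0  0  0 -1]
 [-8 -3 -1  0  0  2  2  3  5  4  3  0  0 -1 -1 -2 -1]
 [-7 -4 -2 -1 -1  0  1  4  5  5  2  0 -1 -2 -1 -1 -1]
 [-7 -4 -1  0  0 -1  2  4  5  4  1 -1 -2 -2 -1 -2 -1]
 [-7 -4 -2 -1 -2  0  1  4  4  5  2  0 -1 -2 -2 -2 -1]
 [-6 -3 -2 -1 -2 -1  2  5  5  4  2  0 -1 -1 -1 -1  0]
 [-4 -3 -1 -1  0 -1  0  4  3  3  2  0 -1 -1  0  0 -1]
 [-2 -2 -1 -1 -1 -1  1  2  2  1  2  0  0  0 -1 -1 -2]
 [-1 -2 -2  0 -2 -1  1  3  2  1  1  1  0 -1 -1 -1  0]
 [-1 -1 -2 -2  0 -2  0  1  2  1  0  0  0  0  0  0 -1]
 [-1 -1 -1 -1  0 -1 -1  1  2  2  1  0  0  0  0  0  0]
 [-1 -1 -1  0  0  0 -1 -1  1  2  1  0  0  1  0  0  1]
 [-1  0  0  0  0  0  0  0  1  1  2  1  0  0  1 -1  0]
 [-1 -1  0  1  1  0  0  1  0  2  1  0  0  0  0  1  0]
 [-1 -1 -1  0  1  0  1  1  1  1  0  0 -1  1  0  1  0]
 [-5 -4 -3 -1  0  0  0  0  2  0  1  0  0  0  0  1  0]]
phi 19.410855284748536
0 [array([ 6.2, 12.6]), array([10.5,  9.9]), array([ 5.7, 10.3]), array([10.8,  7. ])]
45 [array([ 8.4, 13.1]), array([8.4, 9.4]), array([ 8.3, 10.9]), array([8.3, 6.4])]
90 [array([10.5, 12.5]), array([ 6.2, 10. ]), array([10.9, 10.1]), array([5.7, 7.1])]
135 [array([11.4, 11.2]), array([ 5.4, 11.3]), array([11.9,  8.5]), array([4.6, 8.7])]
```

Now it is edge-on, so the blade is at tool angle +45° (64° in world) and needs 35.4° more clockwise. Aligning above the slot and descending.

```bash
python3 nudge.py '[[0,0,0,8.4,0.02],[0,0,0,8.4,0.02],[0,0,0,8.4,0.02],[0,0,0,8.4,0.02],[0,0,0.03,1.8,0.02],[0,0,0.03,0,0.02],[0,0,0.01,0,0.02],[0,0,0,0,0.02]]' | grep -E "pos|ft"; python3 -c "
from h import *
tgt(.4867,-.0808,.165,np.radians(-16))"
```

```text
position: [0.4861, -0.081, 0.1746]
ft_force: [0.4, -0.1, -1.0]
t 12.75 pos [ 0.4861 -0.081   0.1746] w 0.03297636058004031 F [ 0.4 -0.1 -1. ] q [-23.3  19.9  89.6  -0.   70.7  -7.2]
tool delta [0.0004 0.0005 0.0096]
turn -0.02
```

```bash
python3 nudge.py '[[0,0.0005,0.0075,0,0.02],[0,0,0,0,0.02]]' | grep -E "pos|ft"
python3 - <<'E'
from h import *
o=[]
for n in("scene","top"):
    a=np.mean([(D:=env.get_image(n))["pixels"].astype(float) for _ in range(6)],0)
    c=proj(D,[.4867,-.0808,.06]).astype(int);x,y=c[0]-20,c[1]-24
    im=a[y:y+40,x:x+40,::-1];im=np.clip((im-10)*1.5,0,255).astype(np.uint8);o.append(cv2.resize(im,(400,400),interpolation=cv2.INTER_CUBIC));print(n,x,y,proj(D,[.4867,-.0808,.055])-[x,y],proj(D,[.4867,-.0808,.065])-[x,y])
cv2.imwrite("pics/c4.png",np.hstack(o))
E
```

```text
position: [0.4872, -0.0813, 0.1681]
ft_force: [-0.6, -0.2, -0.9]
scene 221 185 [20.16309829 25.60193418] [20.08509583 23.40527866]
top 252 189 [20.45748866 24.50003973] [20.57887864 23.86300329]
```

View pics/c4.png

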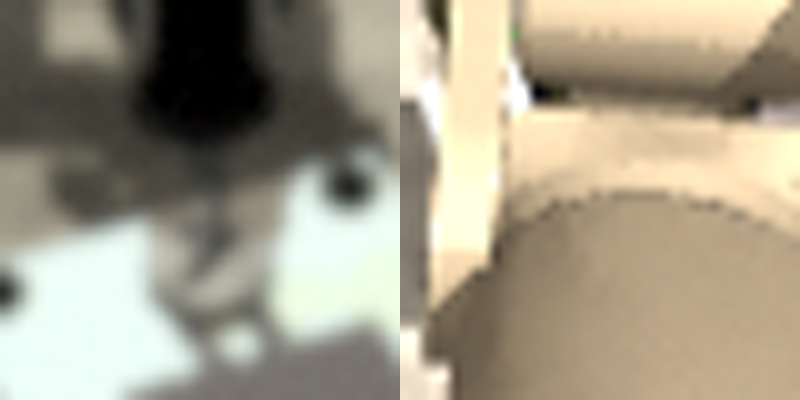

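The scene crop shows the blade at (205,245) right above the disc (150–275), with its edge running parallel to the slot. Descending gently.

```bash
python3 nudge.py '[[0,0,0.004,0,0.02],[0,0,0.003,0,0.02],[0,0,0.002,0,0.02],[0,0,0,0,0.02]]' | grep -E "pos|ft"; python3 nudge.py '[[0,0,0.002,0,0.02],[0,0,0.002,0,0.02],[0,0,0,0,0.02]]' | grep -E "pos|ft"
```

```text
position: [0.4868, -0.0812, 0.1584]
ft_force: [0.0, 0.4, -2.1]
position: [0.4872, -0.0813, 0.1556]
ft_force: [-0.5, 0.4, 5.7]
```

Contact is at rim height, so it's not in the slot yet. I'll search across the slot by small steps under light pressure.

```bash
python3 nudge.py '[[0.0007,-0.0007,0,0,0.02],[0,0,0,0,0.02]]' | grep -E "pos|ft";python3 nudge.py '[[0.0007,-0.0007,0,0,0.02],[0,0,0,0,0.02]]' | grep -E "pos|ft"; python3 nudge.py '[[-0.0014,0.0014,0,0,0.02],[-0.0007,0.0007,0,0,0.02],[0,0,0,0,0.02]]' | grep -E "pos|ft"; python3 nudge.py '[[-0.0007,0.0007,0,0,0.02],[0,0,0,0,0.02]]' | grep -E "pos|ft"
```

```text
position: [0.487, -0.0807, 0.1557]
ft_force: [-0.4, -0.2, 5.7]
position: [0.4867, -0.0801, 0.1556]
ft_force: [1.4, -2.4, 5.2]
position: [0.4873, -0.0818, 0.1554]
ft_force: [-2.0, 2.6, 9.7]
position: [0.4875, -0.0823, 0.1554]
ft_force: [-1.9, 4.1, 9.9]
```

```bash
for i in 1 ; do python3 nudge.py '[[-0.0007,0.0007,0,0,0.02],[0,0,0,0,0.02]]' | grep -E "pos|ft"; python3 nudge.py '[[-0.0007,0.0007,0,0,0.02],[0,0,0,0,0.02]]' | grep -E "pos|ft"; python3 nudge.py '[[-0.0007,0.0007,0,0,0.02],[0,0,0,0,0.02]]' | grep -E "pos|ft"; done
```

```text
position: [0.4877, -0.0829, 0.1553]
ft_force: [-4.1, 4.0, 12.1]
position: [0.4879, -0.0834, 0.1553]
ft_force: [-4.8, 6.0, 12.2]
position: [0.488, -0.0839, 0.1553]
ft_force: [-5.4, 6.5, 13.0]
```

Lateral force grows like a spring about a fixed point. The c3 guard height also says the grip-to-tip offset is about 9 mm longer, so the tip is already on the slot floor. I'll re-centre, then turn a little and check.

```bash
python3 nudge.py '[[0.0013,-0.0013,0,0,0.02],[0.0012,-0.0012,0,0,0.02],[0,0,0.001,0,0.02],[0,0,0,0,0.02]]' 80| grep -E "pos|ft"; python3 nudge.py '[[0,0,0.0004,6,0.02],[0,0,0.0004,6,0.02],[0,0,0.0005,8,0.02],[0,0,0,0,0.02]]'; python3 -c "
from h import *
s=env.observe();print(s['wrist_torque'])"
```

```text
position: [0.4875, -0.082, 0.1551]
ft_force: [-3.6, 3.6, 15.2]
time_s: 16.55
position: [0.4887, -0.0828, 0.155]
tool_rot: [[0.591, 0.806, 0.004], [0.806, -0.591, -0.002], [0.001, 0.005, -1.0]]
ft_force: [-2.2, 1.1, 23.4]
grip_width: 0.0323
gripper_force: 79.4
[0.19726433 0.65766415 0.06381179]
```

```bash
python3 nudge.py '[[0,0,0,8,0.02],[0,0,0,8,0.02],[0,0,0,0,0.02]]'|grep -E "pos|ft"
python3 - <<'E'
from h import *
s=env.observe();print(s['wrist_torque'])
a=np.mean([(D:=env.get_image("scene"))["pixels"].astype(float) for _ in range(8)],0)
x,y=221,180
im=a[y:y+45,x:x+40,::-1];im=np.clip((im-10)*1.5,0,255).astype(np.uint8);cv2.imwrite("pics/c5.png",cv2.resize(im,(528,594),interpolation=cv2.INTER_CUBIC))
for z in(.049,.055,.109,.116):print(z,(proj(D,[.4867,-.0808,z])-[x,y])*13.2)
E
```

```text
position: [0.489, -0.083, 0.1548]
ft_force: [-1.2, 0.0, 19.1]
[0.07858793 0.16945787 0.02645612]
0.049 [266.76670345 421.23114397]
0.055 [266.15289746 403.9455312 ]
0.109 [260.4921075  244.52997474]
0.116 [259.73980923 223.34423064]
```

View pics/c5.png

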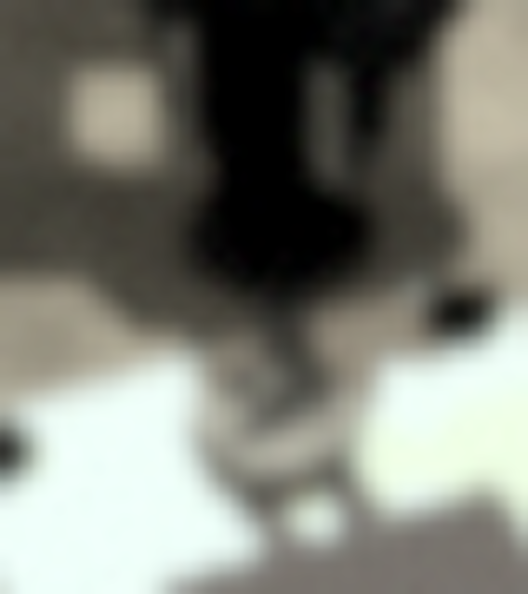

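The guard is centred at (272,240) and the disc at about (288,400). The disc looks right of my predicted centre (266), and there was no torque or sinking, so the blade is probably on the face and off centre. I'll lift and re-measure the disc properly from the first pictures.

```bash
python3 nudge.py '[[0,0,-0.006,0,0.02],[0,0,-0.006,0,0.02],[0,0,0,0,0.02]]'|grep -E "pos|ft"
python3 - <<'E'
from h import *
it=cv2.imread("pics/top0.png").mean(2);isc=cv2.imread("pics/scene0.png").mean(2)
print(it[203:225,260:284].astype(int));print(isc[198:222,228:256].astype(int))
E
```

```text
position: [0.4876, -0.0824, 0.1648]
ft_force: [1.0, -0.2, -2.2]
[[156 223 222 222 222 222 223 222 221 222 223 222 222 222 223 221 223 222
  222 221 220 177 164 144]
 [222 223 222 223 222 222 220 223 223 222 223 222 223 222 222 223 221 224
  223 222 219 146 183 177]
 [223 221 223 221 222 223 224 221 223 221 222 223 222 222 221 221 222 224
  221 221 223 215 220 209]
 [222 223 223 223 222 221 223 222 223 220 220 216 219 217 222 222 223 223
  222 222 224 219 197 159]
 [223 223 224 223 223 223 221 223 222 218 209 212 211 214 214 219 221 223
  222 222 213 199  96  90]
 [224 221 223 222 221 223 222 222 202 206 176 179 186 197 198 215 220 221
  222 222 182 126 114 117]
 [223 223 222 222 222 222 222 200 134 151 194 180 180 185 185 189 214 222
  222 223 220 134 118 111]
 [222 222 224 222 224 221 206 129 171 140 162 174 179 178 175 176 199 217
  223 223 221 162 153 131]
 [222 223 222 223 221 206 139 157 178 126  86 137 172 178 178 175 180 196
  220 222 223 224 222 218]
 [220 222 223 221 205 141 132 184 174 138  90  68 139 173 179 180 180 194
  222 223 223 223 221 195]
 [223 221 223 223 168 143 
[... 3295 characters left out ...]
170 170 168 170 168 169 167 161 152 129 110  97  89  88  83  85  87  97
  117 142 156 165 167 166 169 168 170 169]
 [171 170 171 173 168 169 169 169 163 158 140 123 105 100  96 102 112 127
  144 155 162 167 166 168 171 168 167 167]
 [170 171 167 169 169 167 168 170 169 165 158 151 139 133 133 135 143 149
  161 163 165 164 166 166 167 168 171 167]
 [169 171 170 169 169 172 171 169 168 168 168 165 160 156 161 156 161 165
  167 167 162 155 157 160 167 169 160 164]
 [171 172 170 168 169 169 171 170 170 173 167 170 170 166 164 165 165 168
  166 162 150 135 133 146 155 156 151 146]
 [169 170 169 171 170 170 168 170 171 168 171 171 170 166 157 152 155 159
  163 158 138 115 107 120 130 132 129 120]]
```

```bash
python3 nudge.py '[[0,0,-0.04,0,0.02],[0,0,-0.04,0,0.02],[0,0,0,0,0.02]]'|grep -E "pos|ft"
python3 - <<'E'
from h import *
a=np.mean([(D:=env.get_image("scene"))["pixels"].astype(float) for _ in range(8)],0)
x,y=221,165
im=a[y:y+60,x:x+40,::-1];im=np.clip((im-10)*1.5,0,255).astype(np.uint8);im=cv2.resize(im,(400,600),interpolation=cv2.INTER_CUBIC)
b=cv2.imread("pics/scene0.png")[y:y+60,x:x+40];b=np.clip((b.astype(float)-10)*1.5,0,255).astype(np.uint8)
cv2.imwrite("pics/c6.png",np.hstack([im,cv2.resize(b,(400,600),interpolation=cv2.INTER_CUBIC)]))
for z in(.049,.055):print(z,(proj(D,[.4867,-.0808,z])-[x,y])*10)
s=env.observe();p=np.array(s["position"])
for o in(.097,.102,.107):print(o,(proj(D,p-[0,0,o])-[x,y])*10,(proj(D,p-[0,0,o-.06])-[x,y])*10)
E
```

```text
position: [0.4891, -0.083, 0.2487]
ft_force: [0.4, 0.7, -1.0]
0.049 [202.09598746 469.11450301]
0.055 [201.63098292 456.01934182]
0.097 [198.06420183 250.10547897] [193.00487652 104.91050269]
0.102 [198.47436343 261.87649593] [193.43642351 117.29524804]
0.107 [198.88281507 273.59843969] [193.86612523 129.62703689]
```

View pics/c6.png

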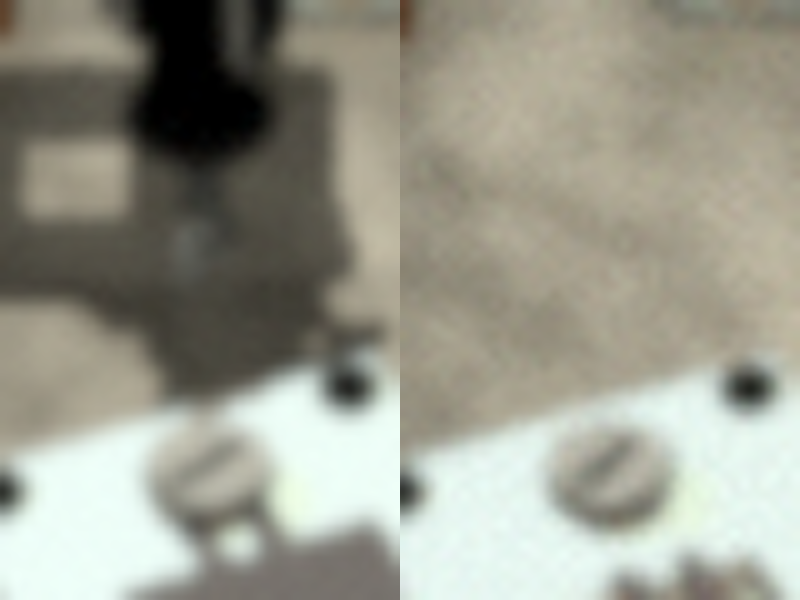

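The slot has turned clockwise: it now runs (190,485)–(235,455), where it was steeper before. So the blade was seated. The blade itself looks narrow, so I'll check its angle in the grip.

```bash
sed -i 's/\.008-\.105/-.107/; s/look()/look(16)/; s/range(4)/range(8)/; s/45\*k/22.5*k/g' bl.py; python3 bl.py; python3 -c "
from rig import env;s=env.observe();print(s['grip_width'],s['q'])"
```

```text
tip px [ 8.9692751  11.12172324] pos [ 0.48762955 -0.08247801  0.2445331 ]
[[ -9  -7  -3  -1   0   0   3   4   6   6   3   3   1   0  -1  -2   0]
 [-10  -7  -4  -1   0  -1   0   2   4   4   3   1   0  -1  -2  -2  -1]
 [-10  -7  -4  -1  -1  -1   0   2   4   4   4   1  -1  -1  -2  -2  -2]
 [ -9  -7  -4  -1  -1  -1   0   2   4   4   3   1  -1  -2  -2  -2   0]
 [ -9  -7  -4  -2  -1  -1   0   2   4   5   4   2   0  -1  -1  -1  -1]
 [ -6  -5  -3  -1  -1  -1   0   2   3   4   3   2   1   0   0  -1  -1]
 [ -3  -2  -1  -1  -1  -1   0   1   2   3   4   3   2   0   0   0  -1]
 [ -2  -2  -2  -1  -1   0   0   0   2   3   4   4   2   0   0  -1   0]
 [ -2  -2  -2  -1  -1   0   0   2   3   4   4   4   2   1   0   0  -1]
 [ -1  -1  -1  -1  -1   0   1   2   3   3   3   3   2   0   0  -1   0]
 [ -2  -1  -2  -1   0  -1   1   2   3   3   2   1   0   0   0  -1  -1]
 [ -1  -1   0   0   0   0   1   2   2   2   2   1   0   0   0   0   0]
 [  0  -1   0   0   0   0   1   1   1   1   1   0  -1   1   0   1   1]
 [  0   0   0   0   0   0   1   1   1   0   0   1   0   0   0   0   0]
 [  0   0   0   0   0   0   0  
[... 397 characters left out ...]
[12. , 10.9]), array([5.3, 8.2]), array([12.5,  8.4])]
45.0 [array([ 6.1, 11.5]), array([11.8, 10.2]), array([5.4, 9.1]), array([12.3,  7.5])]
67.5 [array([ 6.7, 12.2]), array([11.2,  9.6]), array([6.1, 9.8]), array([11.6,  6.8])]
90.0 [array([ 7.6, 12.6]), array([10.3,  9.2]), array([ 7.3, 10.4]), array([10.5,  6.3])]
112.5 [array([ 8.8, 12.8]), array([9.2, 9. ]), array([ 8.6, 10.6]), array([9.1, 6.1])]
135.0 [array([ 9.9, 12.7]), array([8. , 9.1]), array([10. , 10.4]), array([7.7, 6.2])]
157.5 [array([10.9, 12.3]), array([7. , 9.5]), array([11.3,  9.9]), array([6.5, 6.7])]
0.03252693967787367 [-2.33445984e+01  1.61356156e+01  8.25871424e+01  4.73081209e-04
  8.12759892e+01  2.87009810e+01]
```

The blade is now at roughly 15–38°, close to the slot (about 20°), so the driver slipped part of a facet in the jaws while the screw turned a little. I'll raise the grip to 120 N and re-seat at the same spot.

```bash
python3 nudge.py '[[0,0,0,0,0.02],[0,0,0.03,0,0.02],[0,0,0.03,0,0.02],[0,0,0.018,0,0.02],[0,0,0,0,0.02]]' 120; python3 nudge.py '[[0,0,0.005,0,0.02],[0,0,0.003,0,0.02],[0,0,0,0,0.02]]' | grep -E "pos|ft"; python3 nudge.py '[[0,0,0.002,0,0.02],[0,0,0,0,0.02]]' | grep -E "pos|ft"
```

```text
time_s: 19.55
position: [0.4866, -0.0821, 0.1646]
tool_rot: [[0.789, 0.615, -0.004], [0.615, -0.789, 0.002], [-0.002, -0.004, -1.0]]
ft_force: [-0.1, 0.4, -0.9]
grip_width: 0.0314
gripper_force: 119.0
position: [0.4878, -0.0826, 0.159]
ft_force: [-1.0, -0.6, -1.6]
position: [0.4877, -0.0825, 0.1567]
ft_force: [-0.0, -0.9, -1.2]
```

```bash
python3 nudge.py '[[0,0,0.002,0,0.02],[0,0,0,0,0.02]]' | grep -E "pos|ft"; python3 nudge.py '[[0,0,0.002,0,0.02],[0,0,0,0,0.02]]' | grep -E "pos|ft"; python3 nudge.py '[[0,0,0.0005,6,0.02],[0,0,0.0005,6,0.02]]'| grep -E "pos|ft"; python3 -c "
from rig import env;s=env.observe();print(s['grip_width'],s['wrist_torque'])"
```

```text
position: [0.488, -0.0826, 0.1554]
ft_force: [-1.3, 1.3, 5.3]
position: [0.4883, -0.0825, 0.1548]
ft_force: [-4.1, 1.8, 19.7]
position: [0.4882, -0.0823, 0.1541]
ft_force: [-5.0, 4.0, 24.0]
0.0318301016137685 [1.01239861 1.33246603 0.1142941 ]
```

```bash
python3 nudge.py '[[0,0,0.0003,8,0.02],[0,0,0.0004,8,0.02]]'| grep -E "pos|ft"; python3 -c "
from rig import env;s=env.observe();print(s['grip_width'],s['wrist_torque'])";python3 nudge.py '[[0,0,0.0004,8,0.02],[0,0,0.0004,8,0.02]]'| grep -E "pos|ft"; python3 -c "
from rig import env;s=env.observe();print(s['grip_width'],s['wrist_torque'])"
```

```text
position: [0.489, -0.0829, 0.1537]
ft_force: [-2.6, 1.4, 22.3]
0.03187801425101565 [0.28905019 0.60521464 0.06097088]
position: [0.4894, -0.0832, 0.1532]
ft_force: [-2.0, 0.6, 23.0]
0.031827495934103736 [0.20954183 0.37934648 0.10400197]
```

```bash
python3 nudge.py '[[0,0,0,8,0.02],[0,0,0,8,0.02]]'| grep -E "pos|ft|tool"; python3 bl.py | tail -28; python3 -c "
from rig import env;s=env.observe();print(s['grip_width'],s['wrist_torque'],s['ft_force'])"
```

```text
position: [0.4897, -0.0832, 0.1531]
tool_rot: [[0.925, -0.381, 0.008], [-0.381, -0.925, -0.003], [0.008, -0.0, -1.0]]
ft_force: [-0.2, 1.0, 20.1]
tip px [ 8.34089387 11.70242668] pos [ 0.48974209 -0.0833277   0.15309372]
[[ -3  -2   0   2   3   4   4   5   7   5   5   4   3   2   2   3   4]
 [ -6  -5  -2   0   2   2   3   5   5   4   2   1  -1   0   2   5   8]
 [ -9  -7  -6  -4  -1   0   1   3   4   2   0  -3  -5  -3   3   8  10]
 [-11  -9  -8  -7  -5  -3  -2   1   3   1  -2  -6  -7  -5   2   8  11]
 [ -9  -9  -9  -8  -7  -6  -4  -1   2   1  -2  -6  -9  -7  -1   6  10]
 [ -4  -3  -4  -7  -8  -8  -5  -1   2   1  -2  -6  -9  -9  -4   3   9]
 [  4   5   2  -4  -7  -6  -4   0   1   1  -2  -5  -8  -9  -7  -1   7]
 [ 10   9   6   0  -4  -3  -1   0   1   1   0  -3  -6  -8  -8  -2   6]
 [ 12  10   6   0  -2  -1   0   1   2   1   1  -1  -3  -6  -7  -1   6]
 [ 12   9   4  -1  -2  -1   0   0   1   1   1   0  -1  -4  -4   2   8]
 [ 11   8   2  -2  -3  -1  -1   0   0   0   0   0  -1  -3  -1   3   8]
 [ 11   8   1  -2  -2  -2  -2  -2  -2  -2  -2  -2  -2  -2   0   2   5]
 [ 12   8   2  -2  -3  -3  
[... 523 characters left out ...]
1, 9.8]), array([ 9.6, 13.2]), array([6.7, 7.1]), array([ 9.8, 11.1])]
45.0 [array([ 6.2, 10.3]), array([10.5, 12.7]), array([5.6, 7.6]), array([10.9, 10.5])]
67.5 [array([ 5.6, 10.9]), array([11.1, 12. ]), array([5. , 8.4]), array([11.6,  9.8])]
90.0 [array([ 5.4, 11.7]), array([11.2, 11.3]), array([4.8, 9.3]), array([11.7,  8.9])]
112.5 [array([ 5.7, 12.4]), array([10.9, 10.6]), array([ 5.1, 10.2]), array([11.4,  8. ])]
135.0 [array([ 6.4, 13. ]), array([10.2, 10. ]), array([ 5.9, 10.9]), array([10.5,  7.3])]
157.5 [array([ 7.4, 13.3]), array([9.3, 9.7]), array([ 7.1, 11.3]), array([9.4, 6.9])]
0.031900844295715526 [ 0.02991848  0.04388546 -0.01933947] [-0.09103927 -0.34972041 20.93770848]
```

```bash
for k in 1; do python3 nudge.py '[[0,0,0.0003,8,0.02],[0,0,0.0003,8,0.02]]'| grep -E "pos|ft"; python3 -c "
from rig import env;s=env.observe();print(s['grip_width'],s['wrist_torque'])"; python3 nudge.py '[[0,0,0.0003,8,0.02],[0,0,0.0003,8,0.02]]'| grep -E "pos|ft"; python3 -c "
from rig import env;s=env.observe();print(s['grip_width'],s['wrist_torque'])"; done
```

```text
position: [0.49, -0.0834, 0.1528]
ft_force: [-0.2, 0.9, 22.7]
0.03167812323138739 [0.16229252 0.001384   0.09371422]
position: [0.49, -0.0835, 0.1523]
ft_force: [-1.0, -0.5, 23.4]
0.0318621740363068 [-0.11130808  0.11090447  0.0251005 ]
```

```bash
python3 nudge.py '[[0,0,-0.03,0,0.02],[0,0,-0.03,0,0.02],[0,0,-0.03,0,0.02],[0,0,0,0,0.02]]'|grep -E "pos|ft"
cat > slot.py <<'E'
from h import *
a=np.mean([(D:=env.get_image("scene"))["pixels"].astype(float) for _ in range(10)],0)
g=a.mean(2);print(g[203:219,232:252].astype(int))
E
python3 slot.py; python3 bl.py
```

```text
position: [0.4889, -0.0829, 0.2425]
ft_force: [0.1, 0.1, -2.0]
[[106  94  82  72  65  60  57  57  58  59  62  65  69  76  87 108 132 150
  159 159]
 [104  89  74  66  64  65  72  74  77  74  77  82  92 102 115 133 153 165
  169 166]
 [108 101  93  86  86  95 104 109 110 104  98 100 115 133 144 155 166 172
  173 170]
 [123 124 122 120 124 133 139 141 139 130 115 114 129 151 163 168 171 172
  173 172]
 [143 148 150 151 153 156 155 152 149 138 125 122 134 154 166 171 173 173
  174 172]
 [162 165 166 165 162 157 151 146 142 135 128 128 135 147 160 167 173 174
  172 173]
 [171 172 172 168 159 147 139 135 132 129 127 127 128 134 146 159 167 172
  172 173]
 [173 173 171 165 150 136 128 123 120 117 117 117 116 119 130 145 159 167
  173 173]
 [174 173 170 160 142 124 114 110 108 106 108 108 108 114 124 135 148 164
  171 173]
 [173 173 169 157 137 119 109 105 109 112 114 115 118 121 126 129 142 160
  170 173]
 [173 173 168 154 131 117 114 115 119 123 125 126 126 125 121 121 138 159
  169 171]
 [173 173 168 150 124 113 114 117 121 124 124 123 121 116 107 113 137 159
  169 170]
 [173 173 169 155
[... 1395 characters left out ...]

0.0 [array([9.4, 9.5]), array([ 6.6, 12.9]), array([9.6, 6.6]), array([ 6.2, 10.7])]
22.5 [array([8.3, 9.4]), array([ 7.7, 13.1]), array([8.3, 6.4]), array([ 7.5, 10.9])]
45.0 [array([7.1, 9.5]), array([ 8.9, 13. ]), array([6.9, 6.5]), array([ 9. , 10.8])]
67.5 [array([6.1, 9.8]), array([ 9.9, 12.6]), array([5.6, 7. ]), array([10.2, 10.3])]
90.0 [array([ 5.4, 10.4]), array([10.6, 12.1]), array([4.7, 7.6]), array([11.1,  9.6])]
112.5 [array([ 5. , 11.1]), array([11. , 11.3]), array([4.3, 8.5]), array([11.5,  8.8])]
135.0 [array([ 5.1, 11.8]), array([10.9, 10.6]), array([4.4, 9.4]), array([11.4,  7.9])]
157.5 [array([ 5.7, 12.5]), array([10.3, 10. ]), array([ 5.1, 10.1]), array([10.7,  7.2])]
```

Re-reading the evidence: the blade has been riding on the screw's face and dragging it by friction. The rim contact height matches the grip offset of about .101, and the slot is now at about -16°, roughly 47° turned. The 120 N grip has now squared the handle, so the blade is at φ+45. I'll realign to -16°, which is tool angle -61°, and do a proper search with lifts.

```bash
python3 nudge.py '[[0,0,0,-8.4,0.02],[0,0,0,-8.4,0.02],[0,0,0,-8.4,0.02],[0,0,0,-8.4,0.02],[0,0,0,-8.4,0.02],[0,0,0,-8.4,0.02],[0,0,0,-8.4,0.02],[0,0,0,-8.4,0.02],[0,0,0,-8.4,0.02],[0,0,0,-7.4,0.02]]' 120 | grep -E "pos|ft"; python3 nudge.py '[[0,0,0,0,0.02]]' >/dev/null; python3 bl.py; python3 -c "
from h import *
tgt(.4872,-.0811,.157,np.radians(-61))"
```

```text
position: [0.4876, -0.0825, 0.2388]
ft_force: [-0.4, 0.4, -2.1]
tip px [ 8.01605144 11.45378521] pos [ 0.48762465 -0.08249335  0.2388433 ]
[[-7 -3 -1  1  1  3  5  7  7  5  4  1  0 -1 -1 -1 -1]
 [-7 -4 -1 -1  0  2  3  4  5  4  1 -1 -1 -2 -1 -1 -1]
 [-7 -4 -2 -1 -1  0  2  4  4  3  1  0 -2 -1 -1 -1 -1]
 [-7 -4 -2 -2 -1  0  3  4  5  4  1 -1 -1 -1 -1 -1 -1]
 [-5 -3 -1 -2 -1 -1  2  4  4  4  2  0 -1 -1 -2 -1 -1]
 [-3 -2 -2 -1 -2  0  2  4  4  4  2  1  0  0  0 -1  0]
 [-2 -1 -1 -1 -1  0  2  4  3  4  3  2  0  0 -1 -1 -1]
 [-2 -1 -1 -1  0  2  2  3  3  3  4  2  1  0 -1  0 -1]
 [-1 -1 -1 -1  1  3  4  3  3  4  3  2  0  0 -1 -1 -1]
 [-2 -1 -1  0  1  2  3  3  3  3  2  1  1  0  0  0  0]
 [-1  0 -1  0  1  2  2  3  3  3  2  1  0  0  0  0  1]
 [ 0 -1  0  0  1  1  2  3  2  2  1  0  0  0  1  0  0]
 [ 0  0  0  0  0  1  1  1  2  0  0  0  0  0  0  0  0]
 [ 0  0  0  0  1  1  1  0  0  0  0  0  1  0  1  0  0]
 [-1 -1 -1  0  0  0  0  0  0  0  1  0  1  0  0  0  1]
 [-4 -3 -2  0  0  0  0 -1 -1  0  0  0  0  0  1  0  0]
 [-6 -5 -4 -1  0  1  0 -1  0  0  0  0  0  0  1  0  1]
 [-8 -7 -5 -1  0  0  0  0  0 -1  0  0 -1  0
[... 202 characters left out ...]
  9.1])]
45.0 [array([ 5.1, 11.6]), array([11. , 10.8]), array([4.4, 9.1]), array([11.5,  8.2])]
67.5 [array([ 5.5, 12.3]), array([10.5, 10.2]), array([4.9, 9.9]), array([11. ,  7.4])]
90.0 [array([ 6.3, 12.8]), array([9.7, 9.7]), array([ 5.8, 10.5]), array([10. ,  6.8])]
112.5 [array([ 7.3, 13.1]), array([8.7, 9.4]), array([ 7.1, 10.9]), array([8.7, 6.4])]
135.0 [array([ 8.5, 13.1]), array([7.5, 9.4]), array([ 8.5, 10.9]), array([7.3, 6.5])]
157.5 [array([ 9.6, 12.8]), array([6.4, 9.7]), array([ 9.9, 10.5]), array([6. , 6.8])]
t 26.05 pos [ 0.4876 -0.0825  0.2388] w 0.03175662120488863 F [-0.6 -0.4 -1.2] q [-23.3  16.4  83.2  -0.   80.4  37.7]
tool delta [ 0.0003 -0.0014  0.0818]
turn -0.05
```

The blade seems to sit at about φ+60 rather than φ+45. I'll press lightly (about 5 N, too little to drag the screw) and sweep the angle so the blade drops in when it lines up.

```bash
python3 nudge.py '[[0,-0.0014,0.03,0,0.02],[0,0,0.03,0,0.02],[0,0,0.018,0,0.02],[0,0,0.004,0,0.02],[0,0,0,0,0.02]]' | grep -E "pos|ft"; python3 nudge.py '[[0,0,0.002,0,0.02],[0,0,0.0015,0,0.02],[0,0,0,0,0.02]]' | grep -E "pos|ft"
```

```text
position: [0.4871, -0.0813, 0.1569]
ft_force: [-0.5, -0.3, -1.3]
position: [0.4871, -0.0813, 0.1538]
ft_force: [0.1, 0.2, -1.7]
```

```bash
python3 nudge.py '[[0,0,0.001,0,0.02],[0,0,0.001,0,0.02],[0,0,0,0,0.02]]' | grep -E "pos|ft"; python3 nudge.py '[[0,0,0,5,0.02],[0,0,0,5,0.02]]' | grep -E "pos|ft"; python3 nudge.py '[[0,0,0,5,0.02],[0,0,0,5,0.02]]' | grep -E "pos|ft"; python3 nudge.py '[[0,0,0,5,0.02],[0,0,0,5,0.02]]' | grep -E "pos|ft"
```

```text
position: [0.4875, -0.0813, 0.1528]
ft_force: [-3.0, 1.7, 11.3]
position: [0.4878, -0.0817, 0.153]
ft_force: [-1.7, -0.2, 10.2]
position: [0.488, -0.0817, 0.153]
ft_force: [0.5, 0.5, 10.4]
position: [0.488, -0.0816, 0.1529]
ft_force: [-0.0, 1.2, 8.9]
```

```bash
python3 nudge.py '[[0,0,-0.004,-8,0.02],[0,0,0,-7,0.02],[0.0008,-0.0013,0,0,0.02],[0,0,0.0035,0,0.02],[0,0,0,0,0.02]]' | grep -E "pos|ft"; python3 nudge.py '[[0,0,0,-5,0.02],[0,0,0,-5,0.02],[0,0,0,5,0.02],[0,0,0,5,0.02],[0,0,0,5,0.02],[0,0,0,5,0.02]]' | grep -E "pos|ft"; python3 nudge.py '[[0,0,-0.003,-8,0.02],[0,0,0,-2,0.02],[0.0008,-0.0013,0,0,0.02],[0,0,0.003,0,0.02],[0,0,0,0,0.02]]' | grep -E "pos|ft";  python3 nudge.py '[[0,0,0,-5,0.02],[0,0,0,-5,0.02],[0,0,0,5,0.02],[0,0,0,5,0.02],[0,0,0,5,0.02],[0,0,0,5,0.02]]' | grep -E "pos|ft"
```

```text
position: [0.4874, -0.0797, 0.1515]
ft_force: [-0.3, 0.6, -1.6]
position: [0.4873, -0.0797, 0.1516]
ft_force: [0.2, 1.4, -2.5]
position: [0.4876, -0.0782, 0.1513]
ft_force: [0.5, 0.0, -2.9]
position: [0.4878, -0.0783, 0.1517]
ft_force: [0.6, 0.4, -1.6]
```

It dropped below the rim with no force, so the blade is in the slot. Now down to the floor.

```bash
python3 nudge.py '[[-0.0004,0.0006,0.002,-5,0.02],[0,0,0.002,0,0.02],[0,0,0,0,0.02]]' | grep -E "pos|ft"; python3 nudge.py '[[0,0,0.0015,0,0.02],[0,0,0.001,0,0.02],[0,0,0,0,0.02]]' | grep -E "pos|ft"
```

```text
position: [0.4876, -0.079, 0.1479]
ft_force: [-0.0, -0.9, 0.9]
position: [0.4882, -0.079, 0.1473]
ft_force: [-1.8, 1.3, 18.0]
```

```bash
python3 nudge.py '[[0,0,0,8,0.02],[0,0,0.0003,8,0.02]]' | grep -E "pos|ft";  python3 -c "
from rig import env;s=env.observe();print(s['grip_width'],s['wrist_torque'])"; python3 nudge.py '[[0,0,0.0005,8,0.02],[0,0,0.0005,8,0.02]]' | grep -E "pos|ft"; python3 -c "
from rig import env;s=env.observe();print(s['grip_width'],s['wrist_torque'])"
```

```text
position: [0.4883, -0.0789, 0.1468]
ft_force: [-1.4, 3.2, 13.6]
0.03212344030965731 [0.84552368 0.28936956 0.13021983]
position: [0.4885, -0.0787, 0.1457]
ft_force: [-0.2, 3.4, 15.3]
0.0317448841922573 [0.97393437 0.10477853 0.11056536]
```

Sinking 1.1 mm per 16° is exactly the screw's pitch. Continue to the stop.

```bash
python3 nudge.py '[[0,0,0.0005,8,0.02],[0,0,0.0005,8,0.02]]' | grep -E "pos|ft";  python3 -c "
from rig import env;s=env.observe();print(s['grip_width'],s['wrist_torque'],s['q'][5])"; python3 nudge.py '[[0,0,0.0004,8,0.02],[0,0,0,0,0.02]]' | grep -E "pos|ft|tool"; python3 -c "
from rig import env;s=env.observe();print(s['grip_width'],s['wrist_torque'])"
```

```text
position: [0.4887, -0.0788, 0.1447]
ft_force: [-0.0, 2.0, 14.6]
0.0318186386697778 [ 0.82650897 -0.0828232   0.17079704] 106.4966314959969
position: [0.4889, -0.0788, 0.1444]
tool_rot: [[0.678, -0.735, 0.005], [-0.735, -0.678, -0.001], [0.004, -0.003, -1.0]]
ft_force: [0.8, 4.1, 13.5]
0.03165104036954544 [ 0.86409585 -0.17149545  0.26367215]
```

```bash
python3 nudge.py '[[0,0,0.0003,6,0.02],[0,0,0,0,0.02]]' | grep -E "pos|ft"; python3 -c "
from rig import env;s=env.observe();print(s['grip_width'],s['wrist_torque'])";python3 nudge.py '[[0,0,0.0003,6,0.02],[0,0,0,0,0.02]]' | grep -E "pos|ft"; python3 -c "
from rig import env;s=env.observe();print(s['grip_width'],s['wrist_torque'],s['q'][5])"
```

```text
position: [0.489, -0.0788, 0.1443]
ft_force: [-0.9, 3.9, 16.0]
0.031770983636855425 [ 0.88093798 -0.07910933  0.78198921]
position: [0.489, -0.0789, 0.1442]
ft_force: [-0.3, 2.7, 16.9]
0.03180509143806063 [ 0.8192548  -0.03799121  1.45366081] 126.19151866141523
```

Torque climbs steeply to 1.45 Nm with no more sinking, so the screw is home. Hold, relax the twist, lift and rotate back to the original grasp yaw.

```bash
python3 nudge.py '[[0,0,0,0,0.02],[0,0,0,0,0.02],[0,0,0,-6,0.02],[0,0,0,-5,0.02],[0,0,-0.01,0,0.02],[0,0,-0.02,0,0.02],[0,0,-0.04,0,0.02],[0,0,-0.04,0,0.02]]' | grep -E "pos|ft"
python3 nudge.py '[[0,0,0,-8.4,0.02],[0,0,0,-8.4,0.02],[0,0,0,-8.4,0.02],[0,0,0,-8.4,0.02],[0,0,0,-8.4,0.02],[0,0,0,-8.4,0.02],[0,0,0,-8.4,0.02],[0,0,0,-8.4,0.02],[0,0,0,-8.4,0.02],[0,0,0,-8.4,0.02]]' >/dev/null
python3 nudge.py '[[0,0,0,-8.4,0.02],[0,0,0,-8.4,0.02],[0,0,0,-8.4,0.02],[0,0,0,-8.4,0.02],[0,0,0,-8.4,0.02],[0,0,0,-8.4,0.02],[0,0,0,-8.4,0.02],[0,0,0,-8.4,0.02],[0,0,0,-8.4,0.02],[0,0,0,-8.4,0.02]]' >/dev/null
python3 nudge.py '[[0,0,0,-8.4,0.02],[0,0,0,-8.4,0.02],[0,0,0,-8.4,0.02],[0,0,0,-8.4,0.02],[0,0,0,-6,0.02],[0,0,0,0,0.02]]' | grep -E "time|rot|wid"; sed -i 's/range(10)/range(10)/' slot.py; python3 slot.py; python3 -c "
from h import *
tgt(.5335,.3056,.25,np.radians(69.4))"
```

```text
position: [0.4869, -0.0788, 0.253]
ft_force: [0.4, -0.4, -0.3]
time_s: 35.15
tool_rot: [[-0.936, 0.351, -0.001], [0.351, 0.936, 0.0], [0.001, -0.0, -1.0]]
grip_width: 0.0317
[[117 116 113 101  78  62  58  60  61  64  64  70  84 101 116 130 142 152
  159 158]
 [118 117 114 100  78  69  71  79  87  93  96 104 118 136 149 158 163 168
  169 165]
 [118 120 117 109  96  97 106 117 128 134 136 140 150 159 166 170 171 172
  171 168]
 [125 128 130 129 129 134 141 149 157 162 161 163 166 169 170 172 172 172
  171 171]
 [142 147 151 154 156 159 160 162 164 166 165 166 167 169 170 172 171 172
  172 171]
 [160 164 166 167 166 162 157 155 155 154 155 156 157 160 165 169 170 172
  171 172]
 [169 170 170 169 164 152 143 138 137 138 140 141 143 147 154 162 169 172
  173 172]
 [172 172 170 166 155 138 123 116 117 122 127 131 133 136 143 152 164 170
  171 171]
 [172 171 170 161 146 129 113 103 103 108 114 120 125 129 135 144 155 166
  171 172]
 [172 171 168 158 140 127 118 111 107 106 105 107 112 120 128 136 147 161
  170 171]
 [172 171 167 154 134 125 125 124 122 115 110 105 104 112 121 129 142 160
  168 171]
 [172 171 167 150 126 119 124 128 128 125 121 114 110 110 112 120 138 159
  168 171]
 [172 171 166 151 125 112 113 119 122 122 120 118 110 103  98 107 134 157
  169 171]
 [172 172 169 158 136 114 103 103 104 106 106 105  99  91  85  96 125 153
  166 170]
 [172 172 170 166 153 132 109  93  87  87  94 101 102  99  91  92 113 139
  157 163]
 [172 172 172 171 166 153 133 108  92  90 101 121 129 129 115  99 100 119
  137 141]]
t 35.65 pos [ 0.4875 -0.079   0.252 ] w 0.031984764860831086 F [-0.4 -1.4 -1.6] q [-23.   15.7  81.9  -0.   82.4 -92.5]
tool delta [0.0914 0.3764 0.002 ]
turn 0.12
```

The slot is now about 90° from its start, so the screw is home. Carry the driver back over the block.

```bash
python3 nudge.py '[[0.0102,0.0418,0,0,0.02],[0.0102,0.0418,0,0,0.02],[0.0102,0.0418,0,0,0.02],[0.0102,0.0418,0,0,0.02],[0.0102,0.0418,0,0,0.02],[0.0102,0.0418,0,0,0.02],[0.0102,0.0418,0,0,0.02],[0.0102,0.0418,0,0,0.02],[0.0098,0.0418,0,0,0.02],[0,0,0,0,0.02]]' >/dev/null; python3 nudge.py '[[0,0,0,0,0.02]]' >/dev/null
python3 - <<'E'
from h import *
tgt(.5335,.3056,.20,np.radians(69.4))
a=np.mean([(D:=env.get_image("scene"))["pixels"].astype(float) for _ in range(6)],0)
p=np.array(env.observe()["position"]);t=proj(D,p-[0,0,.101]);print(t,proj(D,[.533,.307,.075]))
x,y=int(t[0])-20,int(t[1])-22
cv2.imwrite("pics/c7.png",cv2.resize(np.clip((a[y:y+60,x:x+40,::-1]-10)*1.5,0,255).astype(np.uint8),(400,600),interpolation=cv2.INTER_CUBIC));print(x,y)
E
```

```text
t 36.75 pos [0.533  0.3061 0.2515] w 0.03156007387714424 F [-0.5 -0.6 -1.5] q [ 18.9  28.2  62.3  -0.   89.6 -50.8]
tool delta [-0.0006 -0.0002  0.0515]
turn 0.23
[208.81987852 131.86230484] [209.83351785 147.83868856]
188 109
```

View pics/c7.png

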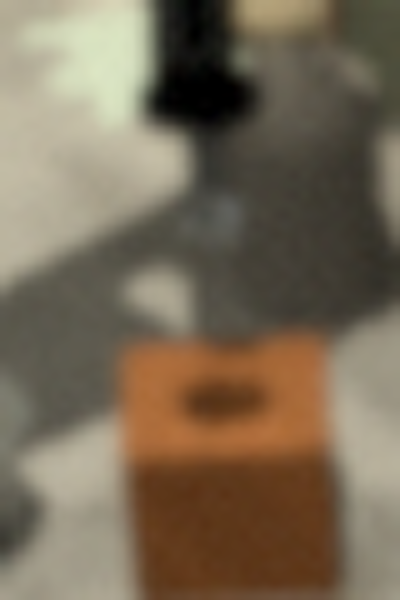

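The blade at (213,215) comes down over the hole at (224,400) once the view's plumb slope is allowed for. Lowering.

```bash
python3 nudge.py '[[-0.0005,0,0.03,0,0.02],[0,0,0.03,0,0.02],[0,0,0.01,0,0.02],[0,0,0.005,0,0.02],[0,0,0,0,0.02]]' | grep -E "pos|ft"; python3 nudge.py '[[0,0,0.01,0,0.02],[0,0,0.01,0,0.02],[0,0,0,0,0.02]]' | grep -E "pos|ft"; python3 nudge.py '[[0,0,0.01,0,0.02],[0,0,0.01,0,0.02],[0,0,0.01,0,0.02],[0,0,0,0,0.02]]' | grep -E "pos|ft"
```

```text
position: [0.5341, 0.3052, 0.1776]
ft_force: [-0.8, -0.9, -1.3]
position: [0.5332, 0.3051, 0.1556]
ft_force: [0.3, 0.0, -1.6]
position: [0.533, 0.305, 0.1251]
ft_force: [-0.7, -0.9, -2.2]
```

```bash
python3 nudge.py '[[0,0,0.005,0,0.02],[0,0,0.003,0,0.02],[0,0,0,0,0.02]]' | grep -E "pos|ft"; python3 nudge.py '[[0,0,0.002,0,0.02],[0,0,0,0,0.02]]' 40| grep -E "pos|ft"
```

```text
position: [0.5336, 0.3052, 0.1187]
ft_force: [0.4, 0.7, -2.0]
position: [0.5339, 0.3053, 0.1172]
ft_force: [-0.2, -0.4, -1.7]
```

```bash
python3 nudge.py '[[0,0,0.0015,0,0.02],[0,0,0,0,0.02]]' 20| grep -E "pos|ft"; python3 nudge.py '[[0,0,0,0,0.036],[0,0,0,0,0.045],[0,0,0,0,0.06],[0,0,0,0,0.07],[0,0,0,0,0.07],[0,0,0,0,0.07]]'| grep -E "pos|ft|wid"; python3 nudge.py '[[0,0,-0.02,0,0.07],[0,0,-0.04,0,0.07],[0,0,-0.04,0,0.07],[0,0,-0.04,0,0.07],[0,0,0,0,0.07]]'| grep -E "time|pos|ft|wid"
```

```text
position: [0.534, 0.3054, 0.117]
ft_force: [-2.9, -0.1, 8.4]
position: [0.5337, 0.3053, 0.1154]
ft_force: [0.0, -0.6, -0.0]
grip_width: 0.0699
time_s: 40.05
position: [0.5351, 0.3059, 0.2615]
ft_force: [-0.6, 0.2, -0.7]
grip_width: 0.0701
```

```bash
python3 nudge.py '[[0.04,0.0,0,0,0.07],[0.04,0.0,0,0,0.07],[0.04,0.0,0,0,0.07],[0.04,0.0,0,0,0.07],[0.04,0.0,0,0,0.07],[0,0,0,0,0.07],[0,0,0,0,0.07]]'|grep pos
python3 - <<'E'
from h import *
for n,(y0,y1,x0,x1) in(("top",(215,265,140,206)),("scene",(120,170,195,225))):
    for l,im in(("before",cv2.imread(f"pics/{n}0.png")),("now",env.get_image(n)["pixels"])):
        g=im.astype(int).mean(2);m=np.zeros(g.shape,bool);m[y0:y1,x0:x1]=1
        for a,c,mm in blobs(m&(g<45),40,500):
            ys,xs=np.where(mm);print(n,l,a,np.round(c,2),xs.min(),xs.max(),ys.min(),ys.max())
E
```

```text
position: [0.3459, 0.3753, 0.2554]
top before 169 [167.36 231.38] 160 175 224 238
top now 171 [167.56 231.35] 160 175 224 238
scene before 169 [209.42 140.77] 205 215 129 150
scene now 169 [209.72 140.88] 205 215 130 151
```

The driver is back in the block where it started: the blob matches to about 0.3 px in both views, upright and at the same height. Handing in.

```bash
python3 -c "
from rig import env
print(env.observe()['ft_force']);print(env.close_job())"
```

```text
[ 1.01698687  0.00656671 -0.46791656]
the job is handed in; nothing more can be done
None
```

I pushed the cover shut to its stop, turned the screw home against its stop with the screwdriver, put the screwdriver back upright in its block and handed the job in at about 41 s; no verdict came back. Before the blade seated, it rode on the screw's face and dragged the screw about half way by friction.

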